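# Make up the gate-finial kit tray

## Task

Make up the finial kit for the garden gate in the sheet-steel tray: set each of the two plain steel collars flat in the nest block bored for it, then rest its ball on top, the large ball on the large collar and the small ball on the small collar, so that neither can roll. Leave the look-alikes (the hexagon nut, the flat washer and the finished ball on a square cap) lying where they are.

Things in the scene. Friction and masses are not known exactly. Their poses are not given: they have to be found in the camera images.
- tray: Low open tray of bright sheet metal, 224 x 114 mm, rim 20 mm high, 3 mm thick, fixed on the bench, with a flat wire handle at each short end (15 mm out). Origin: centre of its underside, on the table; x along its length, z up. The two nest blocks lie in it, centres 52.5 mm either side of the tray's along x; their tops are 27 mm above the table.
- nest_large: Plywood block, 100 x 100 x 24 mm, fixed on the tray's 3 mm floor in one half of the tray (the two blocks may change places). In its top is a central round recess, 74 mm wide, 9 mm deep: its flat floor is 15 mm above the origin. Origin: centre of the underside; z up, x along the tray. The one with the wider recess; it takes the large collar.
- nest_small: Plywood block, 100 x 100 x 24 mm, fixed on the tray's 3 mm floor in one half of the tray (the two blocks may change places). In its top is a central round recess, 56 mm wide, 9 mm deep: its flat floor is 15 mm above the origin. Origin: centre of the underside; z up, x along the tray. The one with the narrower recess; it takes the small collar, and the large collar does not fit in.
- collar_large: Plain round steel ring, 60 mm outer diameter, 40 mm bore right through, 30 mm high, about 0.36 kg, standing flat on the table. Origin: centre of its underside; z up along the bore.
- collar_small: Plain round steel ring, 42 mm outer diameter, 26 mm bore right through, 30 mm high, about 0.2 kg, standing flat on the table. Origin: centre of its underside; z up along the bore.
- ball_large: Hollow steel ball, 64 mm diameter, about 0.19 kg, with a fine seam round it; lies loose on the table and rolls if pushed. Origin: its centre (its axes turn as it rolls). Resting on the large collar, its centre is 25 mm above the collar's top, 55 mm above the collar's underside.
- ball_small: Hollow steel ball, 48 mm diameter, about 0.1 kg, with a fine seam round it; lies loose on the table and rolls if pushed. Origin: its centre (its axes turn as it rolls). Resting on the small collar, its centre is 20 mm above the collar's top, 50 mm above the collar's underside.
- nut: Look-alike, to be left: large hexagonal steel nut, 55 mm across flats, 29 mm high, bore 33 mm. Origin: centre of its underside; z up.
- washer: Look-alike, to be left: flat steel washer, 62 mm outer diameter, 37 mm hole, only 6 mm thick. Origin: centre of its underside; z up.
- post_cap: Look-alike, to be left: finished post cap, a 50 mm steel ball already joined to a square 64 x 64 mm, 12 mm thick steel cap, 65 mm high in all. Origin: centre of its underside; z up.
There are look-alikes about, which are no part of the job. What is shaped like the ball_small but green is not meant. What is shaped like the collar_large but green is not meant.

How it is judged:
By the outcome, as a careful person would: the job done as asked, in the order asked, and still so for the second after the job is handed in, with the robot touching nothing.
It also fails if it takes over 115 s, if anything falls off the work surface, if the arm or the gripper's body presses on something with over 40 N, if the wrist force passes 120 N, or if a joint passes its speed limit or range.

## Robot

A 6-joint arm with a two-finger parallel gripper is mounted at the origin on the work surface. World frame = base frame: x ahead of the robot, y to its left, z up, the work surface at z = 0. Lengths are in m, angles in rad, forces in N, time in s.
With the tool pointing down it reaches from about 0.25 to 0.775 m from the base axis. Payload 4 kg.
Tool frame: the origin (TCP) lies at the very end of the fingers, on their centre line; the grasp point (between the pads) lies 19 mm behind it; z points along the fingers, y is the line along which they close (so a half turn about z gives the same grasp; the last joint's range is limited). The gripper opens to 94 mm and grips with 3 to 60 N. Pads are 16 mm wide; open, the fingers measure 119 mm over their backs; the gripper's body (75 mm by 177 mm) begins 78 mm behind the grasp point.
Start: joints at [-1.344, 0.087, 1.371, -0, 1.684, -0.103], TCP at [0.178, -0.52, 0.206] pointing down, gripper open.
Joint ranges: [-3.1, 3.1], [-0.76, 2.03], [0.27, 2.55], [-1.08, 4.22], [0.17, 2.65], [-2.57, 2.57]. Speed limits (rad/s): [2.79, 2.79, 3.14, 3.14, 3.14, 3.14].

## Interface

Orientations are given as [roll, pitch, yaw] about the fixed x, y, z axes, in that order (R = Rz(yaw) Ry(pitch) Rx(roll)).
In Python, from bench import robot, snapshot, finder gives the robot as it stands.
- The arm moves only by the tool drive_tool, never from a script. Its argument "deltas" is text: rows parted by semicolons, each of 7 numbers parted by spaces: the shift along the tool's x, y, z each as a share of 100 mm, from -1 to 1, then the turn, a rotation vector about the tool's x, y, z each as a share of 90 degrees, from -1 to 1, then the finger opening in mm, from 0 to 94. In form: tx ty tz rx ry rz gripper; .... A call has 1 to 5 rows; each row is the pose to reach, as a shift and turn from the pose commanded when the call began, along the tool's axes at that moment; what a row does not reach only later rows make up. A row lasts 1/10 s, in which the tool goes at most 50 mm and 8.59 degrees, less where a joint would pass 70% of its speed; a pose out of reach is approached as far as the arm can. A call with a number of a shift or a turn outside -1 to 1 is refused whole. A call with a gripper value outside its range is refused whole. The fingers move at their own pace and stop on an object; the grip force is fixed at half the most. Time passes only in rows, so rows that repeat a pose let the fingers close. It gives the time, the measured TCP pose, the force, the opening and the grip force at its end, in the units of the state.
- robot.get_obs(): the state, without advancing time (a new reading comes with each control period).
- snapshot(name): name is "side" or "top"; returns a dict with "img" (420x560x3 uint8, red, green, blue), "fx", "fy", "cx", "cy" (pixels), "D" ([k1, k2, p1, p2, k3] as OpenCV has them; the pictures are not rectified), "T" (4x4, takes a point from camera to world coordinates). Camera axes: x right, y up, looking along -z (the intrinsics and any distortion apply to the point x, -y, -z); pixel columns grow to the right and rows downward; lengths in m; the calibration is good to about 2 mm. A picture is of the moment at which its call begins. There is no depth.
- robot.close_job(): hands the job in; it is judged then, once.
Trained networks look in the newest picture that a camera, given by its name, has taken for a name from the list of things; names that differ only in an ending like _2 or _b are one class to them, and where a whole thing is asked for, a point or a joint stands for the part that bears it (a point fixed in the world has none). Each returns a list of dicts, best first, with "confidence" (0 to 1); they miss things now and then, are a little off and sometimes report something else, mostly with a low value. They report only what shows in the picture. A call takes as long as a camera call. They do not tell look-alikes from the thing itself.
- finder.look_for(camera, thing): "xy" ([column, row] in pixels, amid what is visible of it).
- finder.masks_of(camera, thing): "region" (420x560 bool, what is visible of it) and "xy" ([column, row] in pixels, amid what is visible of it).
- finder.landmark_of(camera, thing): "xy" ([column, row] in pixels: a listed point, or the origin of a listed thing).
The state is a dict: "time": time; "joint_positions": joint angles; "qvel": joint speeds; "joint_torque": joint torques, N m; "tool_pos": TCP position; "ee_rot": TCP orientation; "wrist_force": force on the tool from outside, world axes, zero at the start; "wrist_torque": the same for the moment, N m; "width": finger opening in m; "finger_force": force on a finger pad.
Only numpy, scipy, OpenCV 4.12 (cv2) and the standard library are available. Lean on these libraries where they do the work, as an engineer would, in place of code of your own. Each camera call takes 0.05 s, during which the arm holds its last target. There are 200 camera calls.

## Working session

There is one attempt and no reset: what is moved stays moved. The work goes in short steps, Python scripts to look and compute and a tool call to move; the robot and the scene stay as the last step left them, time stands still between calls to the robot, and variables do not carry over. Pictures are saved under pics/ and viewed, at most 14 in all, crops included, and the job is handed in when it is done.

Besides the shell and the picture viewer there is one more tool, called after "Call:" as name(argument=value, ...) on one line, values as JSON. drive_tool: Moves the arm, as the interface text tells. Shift numbers are shares of 100 mm and turn numbers shares of 90 degrees, none past 1 either way. Its arguments: {"type":"object","properties":{"deltas":{"type":"string"}},"required":["deltas"]}

```bash
ls; mkdir -p pics
cat > h.py <<'E'
import numpy as np, cv2
from bench import robot, snapshot, finder
def ray(s,uv):
    K=np.array([[s["fx"],0,s["cx"]],[0,s["fy"],s["cy"]],[0,0,1.]])
    p=cv2.undistortPoints(np.array([[uv]],float),K,np.array(s["D"],float))[0,0]
    T=np.array(s["T"]); return T[:3,3],T[:3,:3]@np.array([p[0],-p[1],-1.])
def at(s,uv,z):
    o,d=ray(s,uv); return (o+d*(z-o[2])/d[2])[:2]
def proj(s,P):
    T=np.array(s["T"]); c=(np.atleast_2d(P)-T[:3,3])@T[:3,:3]
    K=np.array([[s["fx"],0,s["cx"]],[0,s["fy"],s["cy"]],[0,0,1.]])
    return cv2.projectPoints(c*[1,-1,-1],np.zeros(3),np.zeros(3),K,np.array(s["D"],float))[0][:,0]
def save(s,n): cv2.imwrite("pics/"+n,s["img"][:,:,::-1])
E
python3 - <<'E'
from h import *
np.set_printoptions(precision=3,suppress=True)
for c in ["top","side"]:
    s=snapshot(c); save(s,c+"0.png"); print(c,np.array(s["T"]),s["fx"])
    for n in ["collar_large","collar_small","ball_large","ball_small","nest_large","nest_small","tray","nut","washer","post_cap"]:
        h={"collar_large":0,"collar_small":0,"ball_large":.032,"ball_small":.024,"nest_large":.003,"nest_small":.003}.get(n,0)
        print(n,[(np.round(r["xy"]),round(r["confidence"],2),at(s,r["xy"],h)) for r in finder.landmark_of(c,n)[:4]])
print(robot.get_obs())
E
```

```text
pics
top [[-0.012  0.994 -0.105  0.435]
 [-1.    -0.012  0.    -0.053]
 [-0.001  0.105  0.995  0.967]
 [ 0.     0.     0.     1.   ]] 457.95939915679224
collar_large [(array([398., 255.]), 0.76, array([ 0.442, -0.299])), (array([449., 282.]), 0.62, array([ 0.382, -0.408]))]
collar_small [(array([347., 258.]), 0.62, array([ 0.438, -0.189]))]
ball_large [(array([270., 202.]), 0.62, array([ 0.554, -0.03 ]))]
ball_small [(array([405., 139.]), 0.69, array([ 0.688, -0.317])), (array([384., 207.]), 0.61, array([ 0.542, -0.267]))]
nest_large [(array([143., 180.]), 0.66, array([0.609, 0.244]))]
nest_small [(array([154., 230.]), 0.82, array([0.501, 0.219]))]
tray []
nut [(array([327., 204.]), 0.59, array([ 0.552, -0.149])), (array([270., 204.]), 0.32, array([ 0.555, -0.028]))]
washer [(array([281., 255.]), 0.83, array([ 0.447, -0.051])), (array([345., 254.]), 0.18, array([ 0.446, -0.186]))]
post_cap [(array([450., 200.]), 0.68, array([ 0.558, -0.416]))]
side [[-0.962  0.137 -0.235  0.354]
 [-0.271 -0.548  0.791  0.561]
 [-0.02   0.825  0.564  0.473]
 [ 0.     0.     0.     1.   ]] 393.04619215
[... 576 characters left out ...]
ut [(array([284., 192.]), 0.8, array([ 0.56 , -0.154])), (array([278., 214.]), 0.49, array([ 0.551, -0.07 ]))]
washer [(array([327., 228.]), 0.65, array([ 0.443, -0.048]))]
post_cap [(array([308., 146.]), 0.55, array([ 0.559, -0.4  ]))]
{'time': 1.1, 'joint_positions': array([-1.344,  0.087,  1.371, -0.   ,  1.684, -0.103]), 'qvel': array([-0.001,  0.   ,  0.   , -0.   , -0.   , -0.001]), 'joint_torque': array([  0.001, -34.005, -30.26 ,   0.072,   0.024,   0.   ]), 'tool_pos': array([ 0.178, -0.52 ,  0.206]), 'ee_rot': array([3.142, 0.   , 0.33 ]), 'wrist_force': array([0.259, 0.166, 0.046]), 'wrist_torque': array([ 0.041, -0.016,  0.02 ]), 'finger_force': 0.0, 'width': 0.09379944434448026}
```

View pics/top0.png

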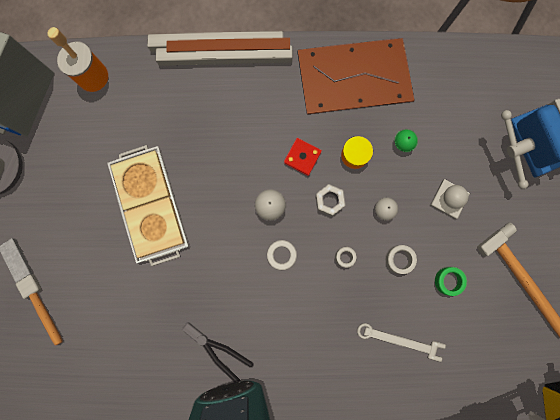

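View pics/side0.png

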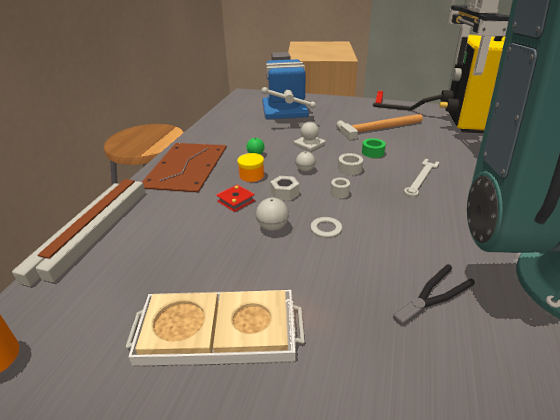

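The top picture shows the large collar (402,260), small collar (346,257), large ball (270,205) and small ball (386,209). The large nest is at (142,180) and the small one at (154,228). The green look-alikes are at (405,140) and (451,281). Next I'll refine the positions by matching silhouettes.

```bash
cat >> h.py <<'E'
t=np.linspace(0,2*np.pi,60,endpoint=False)
def cyl(r,z0,z1): return np.vstack([np.c_[r*np.cos(t),r*np.sin(t),0*t+z] for z in (z0,z1)])
def sph(r,zc): return np.vstack([np.c_[r*np.cos(e)*np.cos(t),r*np.cos(e)*np.sin(t),0*t+zc+r*np.sin(e)] for e in np.linspace(-1.5,1.5,25)])
def cen(h): m=cv2.moments(h.astype(np.float32)); return np.array([m["m10"],m["m01"]])/m["m00"],m["m00"]
def fit(s,mask,M,g):
    c=np.vstack(cv2.findContours(mask.astype(np.uint8),cv2.RETR_EXTERNAL,cv2.CHAIN_APPROX_NONE)[0])
    u,a=cen(cv2.convexHull(c)); g=np.array(g,float); z=M[:,2].mean()
    for _ in range(6):
        v,b=cen(cv2.convexHull(proj(s,M+[*g,0]).astype(np.float32)))
        g+=at(s,u,z)-at(s,v,z)
    return g,round(a/b,2)
MOD=dict(collar_large=(cyl(.03,0,.03),(.44,-.3)),collar_small=(cyl(.021,0,.03),(.438,-.187)),ball_large=(sph(.032,.032),(.552,-.03)),ball_small=(sph(.024,.024),(.54,-.268)))
def meas(c,n,g=None,M=None):
    m,g0=MOD[n] if n in MOD else (M,g); M=m if M is None else M; g=g0 if g is None else g
    s=snapshot(c); out=[fit(s,r["region"],M,g) for r in finder.masks_of(c,n)]
    out=[o for o in out if np.hypot(*(o[0]-g))<.06]
    return min(out,key=lambda o:np.hypot(*(o[0]-g))) if out else None
E
python3 - <<'E'
from h import *
np.set_printoptions(precision=4,suppress=True)
for n in MOD:
    for c in ("top","side"): print(n,c,meas(c,n))
sq=np.array([[x,y,.027] for x in(-.05,.05) for y in(-.05,.05)])
for c in ("top","side"):
    s=snapshot(c)
    for n in("nest_large","nest_small"):
        r=finder.masks_of(c,n)
        if not r: print(n,c,None); continue
        m=r[0]["region"]
        k=cv2.findContours(m.astype(np.uint8),cv2.RETR_EXTERNAL,cv2.CHAIN_APPROX_NONE)[0]; k=max(k,key=len)
        P=np.array([at(s,p[0],.027) for p in k]); R=cv2.minAreaRect((P*1000).astype(np.float32))
        print(n,c,R,cen(cv2.convexHull(P.astype(np.float32)))[0])
    # recess edges by colour: plywood darker orange
    hsv=cv2.cvtColor(s["img"],cv2.COLOR_RGB2HSV)
    for u in ([142,180],[154,228]) if c=="top" else ([180,322],[252,319]): print(hsv[u[1],u[0]],hsv[u[1]+22,u[0]-20])
E
```

```text
collar_large top (array([ 0.4333, -0.3004]), 1.0)
collar_large side (array([ 0.4318, -0.2965]), 0.82)
collar_small top (array([ 0.4399, -0.1831]), 0.82)
collar_small side (array([ 0.4404, -0.1818]), 0.88)
ball_large top (array([ 0.5484, -0.0282]), 0.98)
ball_large side (array([ 0.5492, -0.0274]), 0.97)
ball_small top (array([ 0.5388, -0.2702]), 1.06)
ball_small side (array([ 0.5396, -0.2705]), 0.9)
nest_large top ((440.7059020996094, -181.63433837890625), (41.201148986816406, 38.94139099121094), 88.73982238769531) [ 0.4405 -0.182 ]
nest_small top None
[ 16 144 197] [ 19 111 230]
[ 17 141 208] [ 17  14 127]
nest_large side ((602.322021484375, 252.25221252441406), (105.09315490722656, 109.79756927490234), 17.287691116333008) [0.6025 0.2525]
nest_small side ((504.8581237792969, 222.34402465820312), (101.94198608398438, 109.96637725830078), 17.969079971313477) [0.5043 0.2224]
[ 17 133 234] [ 19 100 252]
[ 17 135 228] [ 21  93 255]
```

Run:
```python
from h import *
for c,roi in (("top",(100,140,195,270)),("side",(125,280,305,370))):
    s=snapshot(c); hsv=cv2.cvtColor(s["img"],cv2.COLOR_RGB2HSV)
    m=((abs(hsv[...,0].astype(int)-18)<7)&(hsv[...,1]>60)).astype(np.uint8); k=np.zeros_like(m); k[roi[1]:roi[3],roi[0]:roi[2]]=1; m*=k
    m=cv2.morphologyEx(m,cv2.MORPH_OPEN,np.ones((2,2)))
    H=cv2.convexHull(np.vstack(cv2.findContours(m,0,1)[0]))
    P=np.array([at(s,p[0],.027) for p in H])*1000
    print(c,"ply",cv2.minAreaRect(P.astype(np.float32)))
    r=cv2.medianBlur((m*(hsv[...,1]>122)).astype(np.uint8)*255,5)
    for q in sorted(cv2.findContours(r,0,1)[0],key=len)[::-1][:3]:
        if len(q)<8: continue
        Q=(np.array([at(s,p[0],.027) for p in cv2.convexHull(q)])*1000).astype(np.float32)
        print(c,"rec",cv2.fitEllipse(Q) if len(Q)>4 else 0)
```

```text
top ply ((554.3270263671875, 227.76487731933594), (208.43524169921875, 104.516845703125), 17.59905433654785)
top rec ((605.8533935546875, 246.77919006347656), (72.23937225341797, 73.12078094482422), 139.86428833007812)
top rec ((506.0374755859375, 214.94163513183594), (54.035484313964844, 54.86323165893555), 165.32740783691406)
side ply ((552.9153442382812, 237.78665161132812), (205.5876007080078, 109.28527069091797), 17.45131492614746)
side rec ((603.4389038085938, 252.2307586669922), (67.24942016601562, 71.27936553955078), 125.65924072265625)
side rec ((504.6676330566406, 220.94468688964844), (49.208255767822266, 53.511016845703125), 108.74957275390625)
side rec ((550.1927490234375, 251.3249053955078), (3.7467124462127686, 42.47023010253906), 17.620595932006836)
```

Run:
```python
from h import *
o=robot.get_obs(); p=o["tool_pos"]; y=o["ee_rot"][2]; print(o["ee_rot"],p)
f=lambda d:np.round(np.array([np.cos(y)*d[0]+np.sin(y)*d[1],np.sin(y)*d[0]-np.cos(y)*d[1]])*10,3)
P=dict(start=p[:2],cl=(.433,-.2995),nl=(.6055,.2475),cs=(.440,-.1828),ns=(.5055,.2155),bl=(.5488,-.0278),nl2=(.6055,.2475),bs=(.5391,-.2703),ns2=(.5055,.2155))
k=list(P)
for a,b in zip(k,k[1:]): print(a,b,f(np.array(P[b])-np.array(P[a])))
```

```text
[3.14149484e+00 1.81820409e-06 3.29786079e-01] [ 0.17813178 -0.52037073  0.20550344]
start cl [ 3.127 -1.264]
cl nl [ 3.403 -4.617]
nl cs [-2.959  3.535]
cs ns [ 1.91  -3.556]
ns bl [-0.378  2.442]
bl nl2 [ 1.428 -2.421]
nl2 bs [-2.305  4.684]
bs ns2 [ 1.255 -4.705]
```

Call:
drive_tool(deltas="0.5 -0.2 0 0 0 0 94; 1 -0.4 0 0 0 0 94; 1 -0.4 0 0 0 0 94")

```text
time: 2.6
tool_pos: [0.2628, -0.4474, 0.2059]
ee_rot: [-3.142, -0.002, 0.335]
wrist_force: [-0.2, -0.5, 0.4]
width: 0.0938
finger_force: 0.0
```

Call:
drive_tool(deltas="0.5 -0.2 0 0 0 0 94; 1 -0.4 0 0 0 0 94; 1 -0.4 0 0 0 0 94")

```text
time: 2.9
tool_pos: [0.3442, -0.3773, 0.2058]
ee_rot: [-3.142, -0.002, 0.335]
wrist_force: [-0.5, -0.7, 0.7]
width: 0.094
finger_force: 0.0
```

Call:
drive_tool(deltas="0.5 -0.2 0.4 0 0 0 94; 1 -0.4 0.9 0 0 0 94; 1 -0.4 0.9 0 0 0 94; 1 -0.4 0.9 0 0 0 94")

```text
time: 3.3
tool_pos: [0.4223, -0.3063, 0.1105]
ee_rot: [-3.133, 0.004, 0.334]
wrist_force: [-0.8, 0.7, 0.0]
width: 0.094
finger_force: 0.0
```

Call:
drive_tool(deltas="0.127 -0.064 0 0 0 0 94; 0.127 -0.064 0 0 0 0 94; 0.127 -0.064 0 0 0 0 94")

```text
time: 3.6
tool_pos: [0.4334, -0.301, 0.1174]
ee_rot: [3.138, -0.001, 0.329]
wrist_force: [-0.0, -1.0, 0.5]
width: 0.0938
finger_force: 0.0
```

Call:
drive_tool(deltas="0 0 0.4 0 0 0 94; 0 0 0.7 0 0 0 94; 0 0 0.9 0 0 0 94; 0 0 1 0 0 0 94; 0 0 1 0 0 0 94")

```text
time: 4.1
tool_pos: [0.4322, -0.2999, 0.0149]
ee_rot: [-3.14, 0.001, 0.329]
wrist_force: [-0.3, -0.2, -0.0]
width: 0.0942
finger_force: 0.0
```

Call:
drive_tool(deltas="0 0 0.035 0 0 0 94; 0 0 0.035 0 0 0 50; 0 0 0.035 0 0 0 50; 0 0 0.035 0 0 0 50; 0 0 0.035 0 0 0 50")

```text
time: 4.6
tool_pos: [0.4333, -0.2997, 0.0125]
ee_rot: [3.141, -0.0, 0.33]
wrist_force: [-0.1, 0.4, 0.2]
width: 0.0657
finger_force: 0.0
```

Call:
drive_tool(deltas="0 0 0 0 0 0 50; 0 0 0 0 0 0 50; 0 0 0 0 0 0 50; 0 0 0 0 0 0 50; 0 0 0 0 0 0 50")

```text
time: 5.1
tool_pos: [0.4332, -0.2996, 0.0123]
ee_rot: [3.141, -0.0, 0.33]
wrist_force: [-0.6, 0.7, 2.8]
width: 0.0588
finger_force: 30.0
```

Call:
drive_tool(deltas="0 0 -0.2 0 0 0 50; 0 0 -0.6 0 0 0 50; 0 0 -1 0 0 0 50; 0 0 -1 0 0 0 50")

```text
time: 5.5
tool_pos: [0.4359, -0.302, 0.1177]
ee_rot: [3.131, -0.006, 0.33]
wrist_force: [0.2, -1.2, -2.1]
width: 0.0589
finger_force: 30.0
```

Call:
drive_tool(deltas="0.2 -0.3 0 0 0 0 50; 0.5 -0.6 0 0 0 0 50; 0.7 -1 0 0 0 0 50")

```text
time: 5.8
tool_pos: [0.4667, -0.1811, 0.1093]
ee_rot: [-3.139, 0.002, 0.328]
wrist_force: [0.8, -0.8, -2.8]
width: 0.0592
finger_force: 30.0
```

Call:
drive_tool(deltas="0.35 -0.5 0 0 0 0 50; 0.7 -1 0 0 0 0 50; 0.7 -1 0 0 0 0 50")

```text
time: 6.1
tool_pos: [0.4998, -0.0608, 0.1091]
ee_rot: [-3.138, 0.003, 0.333]
wrist_force: [-0.6, -1.4, -3.4]
width: 0.0589
finger_force: 30.0
```

Call:
drive_tool(deltas="0.35 -0.5 0 0 0 0 50; 0.7 -1 0 0 0 0 50; 0.7 -1 0 0 0 0 50")

```text
time: 6.4
tool_pos: [0.5336, 0.0562, 0.109]
ee_rot: [-3.139, 0.003, 0.333]
wrist_force: [-0.1, -0.1, -3.5]
width: 0.0586
finger_force: 30.0
```

Call:
drive_tool(deltas="0.35 -0.5 0 0 0 0 50; 0.7 -0.9 0 0 0 0 50; 0.7 -1 0 0 0 0 50")

```text
time: 6.7
tool_pos: [0.5681, 0.1731, 0.1085]
ee_rot: [-3.14, 0.003, 0.333]
wrist_force: [-0.4, -0.5, -3.2]
width: 0.059
finger_force: 30.0
```

Call:
drive_tool(deltas="0.3 -0.3 0 0 0 0 50; 0.603 -0.617 0 0 0 0 50; 0.603 -0.617 0 0 0 0 50; 0.603 -0.617 0 0 0 0 50; 0.603 -0.617 0 0 0 0 50")

```text
time: 7.2
tool_pos: [0.6044, 0.2465, 0.1098]
ee_rot: [3.141, 0.004, 0.329]
wrist_force: [0.8, 0.8, -2.0]
width: 0.059
finger_force: 30.0
```

Call:
drive_tool(deltas="0 0 0.3 0 0 0 50; 0 0 0.6 0 0 0 50; 0 0 0.65 0 0 0 50; 0 0 0.65 0 0 0 50")

```text
time: 7.6
tool_pos: [0.6041, 0.246, 0.0454]
ee_rot: [3.141, 0.004, 0.328]
wrist_force: [-0.7, 0.2, -2.1]
width: 0.0588
finger_force: 30.0
```

Run:
```python
from h import *
o=robot.get_obs(); p=o["tool_pos"]; print(p)
a=snapshot("top"); b=snapshot("side")
ims=[]
for s in (a,b):
    im=s["img"][:,:,::-1].copy()
    for c,r in (((.6055,.2475),.037),((.5055,.2155),.028)):
        cv2.polylines(im,[np.round(proj(s,cyl(r,.027,.027)[:60]+[*c,0])*8).astype(int)],True,(255,0,255),1,cv2.LINE_AA,3)
    cr=im[130:280,90:210] if s is a else im[250:380,110:320]
    ims.append(cv2.resize(cr,None,fx=3.2 if s is a else 1.8,fy=3.2 if s is a else 1.8,interpolation=2))
h=max(i.shape[0] for i in ims)
cv2.imwrite("pics/c1.png",np.hstack([cv2.copyMakeBorder(i,0,h-i.shape[0],0,0,0) for i in ims]))
```

```text
[0.60414119 0.24602436 0.04541638]
```

View pics/c1.png

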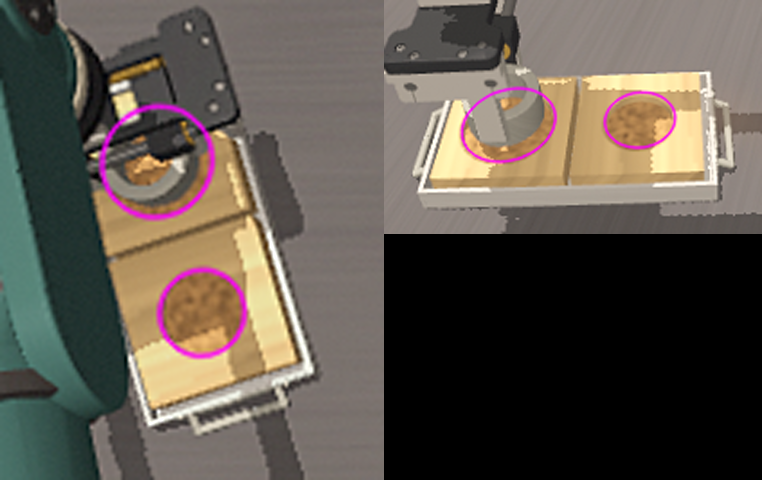

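The picture shows the modelled recess circles sitting on the real recesses and the collar centred over the large one. I'll lower it.

Call:
drive_tool(deltas="0.01 -0.01 0.05 0 0 0 50; 0.01 -0.01 0.1 0 0 0 50; 0.01 -0.01 0.13 0 0 0 50; 0.01 -0.01 0.145 0 0 0 50; 0.01 -0.01 0.145 0 0 0 50")

```text
time: 8.2
tool_pos: [0.6058, 0.2487, 0.032]
ee_rot: [3.141, 0.001, 0.33]
wrist_force: [0.7, -0.0, -3.1]
width: 0.0586
finger_force: 30.0
```

Call:
drive_tool(deltas="0 0 0.01 0 0 0 50; 0 0 0.018 0 0 0 50; 0 0 0.018 0 0 0 50")

```text
time: 8.5
tool_pos: [0.6061, 0.2488, 0.0306]
ee_rot: [3.141, 0.0, 0.33]
wrist_force: [0.5, -0.2, -2.7]
width: 0.0585
finger_force: 30.0
```

Call:
drive_tool(deltas="0 0 0 0 0 0 94; 0 0 0 0 0 0 94; 0 0 0 0 0 0 94; 0 0 0 0 0 0 94; 0 0 0 0 0 0 94")

```text
time: 9.0
tool_pos: [0.6063, 0.2488, 0.0311]
ee_rot: [3.141, -0.001, 0.33]
wrist_force: [-0.2, -0.1, -0.4]
width: 0.0932
finger_force: 0.0
```

Call:
drive_tool(deltas="0 0 -0.3 0 0 0 94; 0 0 -0.7 0 0 0 94; 0 0 -1 0 0 0 94; 0 0 -1 0 0 0 94")

```text
time: 9.4
tool_pos: [0.6093, 0.2498, 0.1377]
ee_rot: [3.141, -0.012, 0.33]
wrist_force: [-0.2, 0.8, 0.0]
width: 0.0941
finger_force: 0.0
```

Call:
drive_tool(deltas="-0.4 0.5 0 0 0 0 94; -0.8 0.9 0 0 0 0 94; -0.8 0.9 0 0 0 0 94")

```text
time: 9.7
tool_pos: [0.5573, 0.1347, 0.129]
ee_rot: [3.141, 0.004, 0.328]
wrist_force: [0.1, 0.5, 0.1]
width: 0.0941
finger_force: 0.0
```

Call:
drive_tool(deltas="-0.4 0.5 0 0 0 0 94; -0.8 0.9 0 0 0 0 94; -0.8 0.9 0 0 0 0 94")

```text
time: 10.0
tool_pos: [0.5107, 0.0236, 0.1292]
ee_rot: [3.141, 0.003, 0.327]
wrist_force: [0.4, 0.1, 0.0]
width: 0.0945
finger_force: 0.0
```

Call:
drive_tool(deltas="-0.4 0.5 0 0 0 0 94; -0.8 0.9 0 0 0 0 94; -0.8 0.9 0 0 0 0 94")

```text
time: 10.3
tool_pos: [0.4642, -0.0872, 0.1294]
ee_rot: [3.141, 0.002, 0.327]
wrist_force: [1.2, -0.4, 0.0]
width: 0.094
finger_force: 0.0
```

Call:
drive_tool(deltas="-0.3 0.4 0 0 0 0 94; -0.57 0.845 0 0 0 0 94; -0.57 0.845 0 0 0 0 94; -0.57 0.845 0 0 0 0 94; -0.57 0.845 0 0 0 0 94")

```text
time: 10.8
tool_pos: [0.4397, -0.1818, 0.1299]
ee_rot: [-3.14, 0.001, 0.33]
wrist_force: [0.7, -0.3, 0.4]
width: 0.0942
finger_force: 0.0
```

Call:
drive_tool(deltas="0 0.01 0.4 0 0 0 94; 0 0.01 0.7 0 0 0 94; 0 0.01 0.9 0 0 0 94; 0 0.01 1 0 0 0 94; 0 0.01 1 0 0 0 94")

```text
time: 11.3
tool_pos: [0.4396, -0.1819, 0.0292]
ee_rot: [-3.139, 0.002, 0.332]
wrist_force: [-0.4, -0.1, 0.9]
width: 0.0938
finger_force: 0.0
```

Call:
drive_tool(deltas="0 0 0.12 0 0 0 94; 0 0 0.18 0 0 0 94; 0 0 0.18 0 0 0 32; 0 0 0.18 0 0 0 32; 0 0 0.18 0 0 0 32")

```text
time: 11.8
tool_pos: [0.4406, -0.1841, 0.0133]
ee_rot: [3.141, -0.001, 0.33]
wrist_force: [0.2, -0.2, 0.4]
width: 0.0734
finger_force: 0.0
```

Call:
drive_tool(deltas="0 0 0 0 0 0 32; 0 0 0 0 0 0 32; 0 0 0 0 0 0 32; 0 0 0 0 0 0 32; 0 0 0 0 0 0 32")

```text
time: 12.3
tool_pos: [0.4402, -0.1838, 0.0128]
ee_rot: [3.141, -0.0, 0.33]
wrist_force: [0.2, 0.2, -0.1]
width: 0.0417
finger_force: 30.0
```

Call:
drive_tool(deltas="0 0 0 0 0 0 32; 0 0 0 0 0 0 32; 0 0 0 0 0 0 32; 0 0 0 0 0 0 32")

```text
time: 12.7
tool_pos: [0.4402, -0.1838, 0.0128]
ee_rot: [3.141, -0.0, 0.33]
wrist_force: [-0.5, 0.8, 0.8]
width: 0.0418
finger_force: 30.0
```

Call:
drive_tool(deltas="0 0 -0.2 0 0 0 32; 0 0 -0.6 0 0 0 32; 0 0 -1 0 0 0 32; 0 0 -1 0 0 0 32")

```text
time: 13.1
tool_pos: [0.4438, -0.1857, 0.1188]
ee_rot: [3.132, -0.008, 0.33]
wrist_force: [0.7, -0.2, -0.6]
width: 0.0415
finger_force: 30.0
```

Call:
drive_tool(deltas="0.2 -0.3 0 0 0 0 32; 0.3 -0.6 0 0 0 0 32; 0.5 -1 0 0 0 0 32")

```text
time: 13.4
tool_pos: [0.4541, -0.0727, 0.111]
ee_rot: [-3.141, 0.002, 0.327]
wrist_force: [0.1, 0.3, -2.0]
width: 0.0418
finger_force: 30.0
```

Call:
drive_tool(deltas="0.25 -0.5 0 0 0 0 32; 0.5 -1 0 0 0 0 32; 0.5 -1 0 0 0 0 32")

```text
time: 13.7
tool_pos: [0.4691, 0.0422, 0.111]
ee_rot: [-3.139, 0.002, 0.335]
wrist_force: [0.1, -0.7, -2.1]
width: 0.0415
finger_force: 30.0
```

Call:
drive_tool(deltas="0.25 -0.4 0 0 0 0 32; 0.5 -0.8 0 0 0 0 32; 0.5 -0.8 0 0 0 0 32")

```text
time: 14.0
tool_pos: [0.4913, 0.1339, 0.1111]
ee_rot: [-3.139, 0.001, 0.336]
wrist_force: [0.2, -0.6, -2.8]
width: 0.0418
finger_force: 30.0
```

Call:
drive_tool(deltas="0.2 -0.4 0 0 0 0 32; 0.41 -0.766 0 0 0 0 32; 0.41 -0.766 0 0 0 0 32; 0.41 -0.766 0.3 0 0 0 32; 0.41 -0.766 0.6 0 0 0 32")

```text
time: 14.5
tool_pos: [0.5061, 0.2142, 0.052]
ee_rot: [3.14, -0.001, 0.33]
wrist_force: [-0.6, 0.8, -2.4]
width: 0.0418
finger_force: 30.0
```

Call:
drive_tool(deltas="0 0 0.02 0 0 0 32; 0 0 0.05 0 0 0 32; 0 0 0.05 0 0 0 32")

```text
time: 14.8
tool_pos: [0.5062, 0.2148, 0.0485]
ee_rot: [3.141, -0.001, 0.329]
wrist_force: [-0.5, -0.3, -2.5]
width: 0.0421
finger_force: 30.0
```

Call:
drive_tool(deltas="0 0 0.06 0 0 0 32; 0 0 0.11 0 0 0 32; 0 0 0.15 0 0 0 32; 0 0 0.168 0 0 0 32; 0 0 0.168 0 0 0 32")

```text
time: 15.3
tool_pos: [0.5055, 0.2155, 0.0309]
ee_rot: [3.141, -0.0, 0.33]
wrist_force: [-0.6, 0.1, -2.1]
width: 0.042
finger_force: 30.0
```

Call:
drive_tool(deltas="0 0 0.005 0 0 0 32; 0 0 0.005 0 0 0 32")

```text
time: 15.5
tool_pos: [0.5056, 0.2156, 0.0308]
ee_rot: [3.141, -0.0, 0.33]
wrist_force: [-0.4, -1.0, 1.2]
width: 0.0417
finger_force: 30.0
```

Call:
drive_tool(deltas="0 0 0 0 0 0 94; 0 0 0 0 0 0 94; 0 0 0 0 0 0 94; 0 0 0 0 0 0 94; 0 0 0 0 0 0 94")

```text
time: 16.0
tool_pos: [0.5055, 0.2155, 0.0303]
ee_rot: [3.141, -0.0, 0.33]
wrist_force: [-0.1, -0.4, -0.1]
width: 0.0785
finger_force: 0.0
```

Call:
drive_tool(deltas="0 0 -0.3 0 0 0 94; 0 0 -0.7 0 0 0 94; 0 0 -1 0 0 0 94; 0 0 -1 0 0 0 94")

```text
time: 16.4
tool_pos: [0.5087, 0.2165, 0.1363]
ee_rot: [3.141, -0.011, 0.33]
wrist_force: [0.2, 0.5, -0.1]
width: 0.094
finger_force: 0.0
```

Call:
drive_tool(deltas="-0.1 0.5 0 0 0 0 94; -0.2 0.9 0 0 0 0 94; -0.2 0.9 0 0 0 0 94")

```text
time: 16.7
tool_pos: [0.5155, 0.1197, 0.129]
ee_rot: [3.14, 0.002, 0.324]
wrist_force: [-0.3, -0.1, -0.5]
width: 0.0938
finger_force: 0.0
```

Call:
drive_tool(deltas="-0.1 0.5 0 0 0 0 94; -0.18 0.9 0 0 0 0 94; -0.18 0.9 0 0 0 0 94")

```text
time: 17.0
tool_pos: [0.5277, 0.0294, 0.129]
ee_rot: [3.141, 0.002, 0.324]
wrist_force: [0.4, 1.4, -1.0]
width: 0.0941
finger_force: 0.0
```

Call:
drive_tool(deltas="0 0.4 0 0 0 0 94; 0 0.64 0 0 0 0 94; 0 0.64 0 0 0 0 94; 0 0.64 0 0 0 0 94")

```text
time: 17.4
tool_pos: [0.5481, -0.0265, 0.1294]
ee_rot: [-3.14, 0.001, 0.33]
wrist_force: [0.4, 1.1, -0.6]
width: 0.0945
finger_force: 0.0
```

Run:
```python
from h import *
print(robot.get_obs()["tool_pos"])
for n,g in (("collar_large",(.606,.2488)),("collar_small",(.5056,.2156))):
    for c in("top","side"): print(n,c,meas(c,n,g,MOD[n][0]+[0,0,.018]))
print(meas("side","ball_large"),meas("side","ball_small"),meas("top","ball_small"))
a=snapshot("top");b=snapshot("side");ims=[]
for s in (a,b):
    cr=s["img"][130:280,90:210,::-1] if s is a else s["img"][180:380,110:320,::-1]
    ims.append(cv2.resize(cr,None,fx=3.2 if s is a else 1.8,fy=3.2 if s is a else 1.8,interpolation=2))
h=max(i.shape[0] for i in ims)
cv2.imwrite("pics/c2.png",np.hstack([cv2.copyMakeBorder(i,0,h-i.shape[0],0,0,0) for i in ims]))
```

```text
[ 0.54807472 -0.02649049  0.12935706]
collar_large top (array([0.6060761 , 0.24802803]), 0.93)
collar_large side (array([0.60567466, 0.24997531]), 0.95)
collar_small top (array([0.50522767, 0.21550772]), 0.9)
collar_small side (array([0.50501596, 0.21702051]), 0.88)
(array([ 0.55002631, -0.02786313]), 0.93) (array([ 0.54078866, -0.26708045]), 0.88) (array([ 0.53703249, -0.27075599]), 1.03)
```

View pics/c2.png

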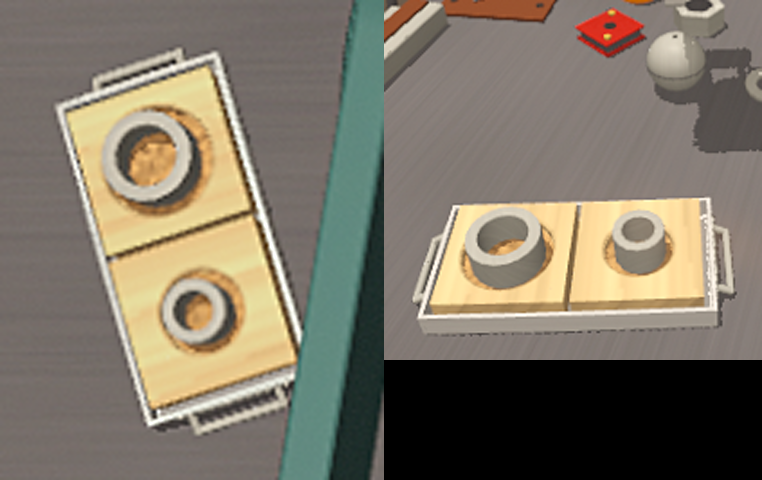

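Both collars sit flat in their recesses, the large one at (150,160) in the crop and the small one at (200,315). Next is the large ball.

Call:
drive_tool(deltas="0 0.01 0.4 0 0 0 94; 0 0.01 0.7 0 0 0 94; 0 0.01 0.9 0 0 0 94; 0 0.01 1 0 0 0 94; 0 0.01 1 0 0 0 94")

```text
time: 18.7
tool_pos: [0.5477, -0.0285, 0.0288]
ee_rot: [-3.14, 0.003, 0.33]
wrist_force: [0.0, 0.5, -0.3]
width: 0.0941
finger_force: 0.0
```

Call:
drive_tool(deltas="0 0 0.1 0 0 0 94; 0 0 0.17 0 0 0 94; 0 0 0.17 0 0 0 94; 0 0 0.17 0 0 0 55; 0 0 0.17 0 0 0 55")

```text
time: 19.2
tool_pos: [0.5493, -0.0287, 0.014]
ee_rot: [3.141, -0.001, 0.33]
wrist_force: [-0.1, 0.5, -0.0]
width: 0.0815
finger_force: 0.0
```

Call:
drive_tool(deltas="0 0 0 0 0 0 55; 0 0 0 0 0 0 55; 0 0 0 0 0 0 55; 0 0 0 0 0 0 55; 0 0 0 0 0 0 55")

```text
time: 19.7
tool_pos: [0.5491, -0.0287, 0.0137]
ee_rot: [3.141, -0.001, 0.33]
wrist_force: [-0.2, -0.2, 1.3]
width: 0.0627
finger_force: 30.0
```

Call:
drive_tool(deltas="0 0 0 0 0 0 55; 0 0 0 0 0 0 55")

```text
time: 19.9
tool_pos: [0.5491, -0.0287, 0.0136]
ee_rot: [3.141, -0.0, 0.33]
wrist_force: [0.9, -0.4, 1.4]
width: 0.0627
finger_force: 30.0
```

Call:
drive_tool(deltas="0 0 -0.2 0 0 0 55; 0 0 -0.6 0 0 0 55; 0 0 -1 0 0 0 55; 0 0 -1 0 0 0 55")

```text
time: 20.3
tool_pos: [0.5526, -0.0291, 0.1195]
ee_rot: [3.136, -0.011, 0.33]
wrist_force: [0.2, -0.6, -0.1]
width: 0.0629
finger_force: 30.0
```

Call:
drive_tool(deltas="0.2 -0.3 0 0 0 0 55; 0.4 -0.7 0 0 0 0 55; 0.6 -1 0 0 0 0 55")

```text
time: 20.6
tool_pos: [0.5718, 0.0871, 0.1108]
ee_rot: [-3.14, 0.004, 0.329]
wrist_force: [0.5, -0.3, -2.5]
width: 0.063
finger_force: 30.0
```

Call:
drive_tool(deltas="0.2 -0.4 0 0 0 0 55; 0.5 -0.8 0 0 0 0 55; 0.5 -0.8 0 0 0 0 55")

```text
time: 20.9
tool_pos: [0.5937, 0.1831, 0.1098]
ee_rot: [-3.138, 0.003, 0.336]
wrist_force: [-0.1, -0.8, -2.9]
width: 0.0629
finger_force: 30.0
```

Call:
drive_tool(deltas="0.2 -0.4 0 0 0 0 55; 0.337 -0.641 0 0 0 0 55; 0.337 -0.641 0 0 0 0 55; 0.337 -0.641 0.3 0 0 0 55; 0.337 -0.641 0.45 0 0 0 55")

```text
time: 21.4
tool_pos: [0.6037, 0.2473, 0.0643]
ee_rot: [3.141, 0.006, 0.33]
wrist_force: [-0.5, -1.0, -3.6]
width: 0.0627
finger_force: 30.0
```

Call:
drive_tool(deltas="0 0 0.05 0 0 0 55; 0 0 0.08 0 0 0 55; 0 0 0.1 0 0 0 55; 0 0 0.1 0 0 0 55; 0 0 0.1 0 0 0 55")

```text
time: 21.9
tool_pos: [0.6064, 0.2489, 0.0595]
ee_rot: [3.141, -0.002, 0.33]
wrist_force: [-0.1, 0.7, -2.4]
width: 0.0629
finger_force: 30.0
```

Call:
drive_tool(deltas="0 0 0.02 0 0 0 55; 0 0 0.035 0 0 0 55; 0 0 0.042 0 0 0 55; 0 0 0.042 0 0 0 55")

```text
time: 22.3
tool_pos: [0.6059, 0.2489, 0.0547]
ee_rot: [3.141, -0.001, 0.33]
wrist_force: [-1.0, 0.2, -0.3]
width: 0.0627
finger_force: 30.0
```

Call:
drive_tool(deltas="0 0 0.01 0 0 0 55; 0 0 0.01 0 0 0 55")

```text
time: 22.5
tool_pos: [0.606, 0.2489, 0.0544]
ee_rot: [3.141, -0.001, 0.33]
wrist_force: [-1.7, -0.8, 3.4]
width: 0.0629
finger_force: 30.0
```

Call:
drive_tool(deltas="0 0 0 0 0 0 94; 0 0 0 0 0 0 94; 0 0 0 0 0 0 94; 0 0 0 0 0 0 94; 0 0 0 0 0 0 94")

```text
time: 23.0
tool_pos: [0.6057, 0.2489, 0.0528]
ee_rot: [3.142, 0.0, 0.33]
wrist_force: [-0.8, 1.4, 0.5]
width: 0.0936
finger_force: 0.0
```

Call:
drive_tool(deltas="0 0 -0.2 0 0 0 94; 0 0 -0.5 0 0 0 94; 0 0 -0.9 0 0 0 94; 0 0 -0.9 0 0 0 94; 0 0 -0.9 0 0 0 94")

```text
time: 23.5
tool_pos: [0.6066, 0.2491, 0.1447]
ee_rot: [3.141, -0.003, 0.33]
wrist_force: [0.2, -0.1, -1.1]
width: 0.094
finger_force: 0.0
```

Call:
drive_tool(deltas="-0.25 0.5 0 0 0 0 94; -0.5 1 0 0 0 0 94; -0.5 1 0 0 0 0 94")

```text
time: 23.8
tool_pos: [0.5891, 0.1338, 0.1405]
ee_rot: [3.14, 0.005, 0.326]
wrist_force: [-0.1, 0.2, 0.2]
width: 0.0942
finger_force: 0.0
```

Call:
drive_tool(deltas="-0.25 0.5 0 0 0 0 94; -0.5 1 0 0 0 0 94; -0.5 1 0 0 0 0 94")

```text
time: 24.1
tool_pos: [0.5744, 0.0234, 0.1412]
ee_rot: [3.141, 0.004, 0.325]
wrist_force: [-0.3, 0.5, -0.2]
width: 0.0942
finger_force: 0.0
```

Call:
drive_tool(deltas="-0.25 0.5 0 0 0 0 94; -0.5 1 0 0 0 0 94; -0.5 1 0 0 0 0 94")

```text
time: 24.4
tool_pos: [0.5598, -0.0868, 0.1415]
ee_rot: [-3.141, 0.003, 0.326]
wrist_force: [-0.0, 0.5, -0.0]
width: 0.0941
finger_force: 0.0
```

Call:
drive_tool(deltas="-0.25 0.5 0 0 0 0 94; -0.5 1 0 0 0 0 94; -0.5 1 0 0 0 0 94")

```text
time: 24.7
tool_pos: [0.5452, -0.1973, 0.1417]
ee_rot: [-3.141, 0.002, 0.326]
wrist_force: [-0.5, 0.4, -0.5]
width: 0.0938
finger_force: 0.0
```

Call:
drive_tool(deltas="-0.2 0.4 0 0 0 0 94; -0.311 0.688 0 0 0 0 94; -0.311 0.688 0 0 0 0 94; -0.311 0.688 0 0 0 0 94; -0.311 0.688 0 0 0 0 94")

```text
time: 25.2
tool_pos: [0.5393, -0.2675, 0.1426]
ee_rot: [-3.14, 0.0, 0.332]
wrist_force: [0.3, 0.6, 0.1]
width: 0.094
finger_force: 0.0
```

Run:
```python
from h import *
print(robot.get_obs()["tool_pos"])
for c in("top","side"): print(meas(c,"ball_large",(.606,.249),sph(.032,.073)), meas(c,"ball_small"))
a=snapshot("side"); save(a,"c3.png")
```

```text
[ 0.53934892 -0.26749804  0.14256186]
(array([0.60659209, 0.24847581]), 1.01) None
(array([0.60540325, 0.25076072]), 0.97) (array([ 0.53870142, -0.26798951]), 0.99)
```

View pics/c3.png

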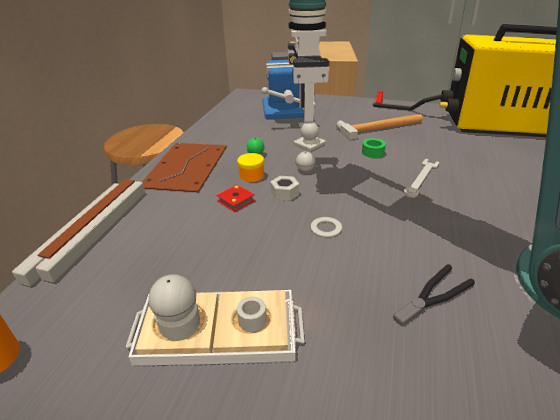

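The large ball rests on the large collar at (172,295), and the small ball lies under the gripper at (306,161). I'll go down and grip it.

Call:
drive_tool(deltas="0 0 0.4 0 0 0 94; 0 0 0.7 0 0 0 94; 0 0 0.9 0 0 0 94; 0 0 1 0 0 0 94; 0 0 1 0 0 0 94")

```text
time: 26.15
tool_pos: [0.5379, -0.269, 0.0415]
ee_rot: [-3.139, 0.002, 0.33]
wrist_force: [-0.0, 0.4, -0.4]
width: 0.094
finger_force: 0.0
```

Call:
drive_tool(deltas="0 0 0.15 0 0 0 94; 0 0 0.27 0 0 0 94; 0 0 0.35 0 0 0 94; 0 0 0.35 0 0 0 94; 0 0 0.35 0 0 0 94")

```text
time: 26.65
tool_pos: [0.5389, -0.2695, 0.0081]
ee_rot: [-3.142, 0.0, 0.33]
wrist_force: [0.2, 0.4, 0.4]
width: 0.0939
finger_force: 0.0
```

Call:
drive_tool(deltas="0 0 0 0 0 0 40; 0 0 0 0 0 0 40; 0 0 0 0 0 0 40; 0 0 0 0 0 0 40; 0 0 0 0 0 0 40")

```text
time: 27.15
tool_pos: [0.539, -0.2696, 0.0083]
ee_rot: [3.141, -0.0, 0.33]
wrist_force: [0.5, -0.3, -0.8]
width: 0.0575
finger_force: 0.0
```

Call:
drive_tool(deltas="0 0 0 0 0 0 40; 0 0 0 0 0 0 40; 0 0 0 0 0 0 40; 0 0 0 0 0 0 40; 0 0 0 0 0 0 40")

```text
time: 27.65
tool_pos: [0.539, -0.2697, 0.0082]
ee_rot: [3.141, -0.0, 0.33]
wrist_force: [0.2, -0.9, -0.2]
width: 0.0467
finger_force: 30.0
```

Call:
drive_tool(deltas="0 0 -0.2 0 0 0 40; 0 0 -0.6 0 0 0 40; 0 0 -1 0 0 0 40; 0 0 -1 0 0 0 40")

```text
time: 28.05
tool_pos: [0.5425, -0.2716, 0.1156]
ee_rot: [3.131, -0.008, 0.33]
wrist_force: [1.0, -0.5, 0.2]
width: 0.0469
finger_force: 30.0
```

Call:
drive_tool(deltas="0.1 -0.3 0 0 0 0 40; 0.2 -0.6 0 0 0 0 40; 0.3 -1 0 0 0 0 40")

```text
time: 28.35
tool_pos: [0.5342, -0.1647, 0.1064]
ee_rot: [-3.14, 0.002, 0.328]
wrist_force: [0.5, 1.3, -2.1]
width: 0.0466
finger_force: 30.0
```

Call:
drive_tool(deltas="0.15 -0.5 0 0 0 0 40; 0.3 -1 0 0 0 0 40; 0.3 -1 0 0 0 0 40")

```text
time: 28.65
tool_pos: [0.5294, -0.0554, 0.1066]
ee_rot: [-3.138, 0.002, 0.336]
wrist_force: [-0.3, -0.7, -1.3]
width: 0.0467
finger_force: 30.0
```

Call:
drive_tool(deltas="0.15 -0.5 0 0 0 0 40; 0.3 -1 0 0 0 0 40; 0.3 -1 0 0 0 0 40")

```text
time: 28.95
tool_pos: [0.5257, 0.0479, 0.1068]
ee_rot: [-3.139, 0.001, 0.336]
wrist_force: [0.4, -0.2, -1.4]
width: 0.0468
finger_force: 30.0
```

Call:
drive_tool(deltas="0.1 -0.5 0 0 0 0 40; 0.2 -0.9 0 0 0 0 40; 0.2 -0.9 0 0 0 0 40")

```text
time: 29.25
tool_pos: [0.5156, 0.1384, 0.107]
ee_rot: [-3.14, 0.001, 0.335]
wrist_force: [0.8, 0.6, -0.9]
width: 0.0469
finger_force: 30.0
```

Call:
drive_tool(deltas="0.1 -0.4 0 0 0 0 40; 0.155 -0.802 0 0 0 0 40; 0.155 -0.802 0 0 0 0 40; 0.155 -0.802 0.2 0 0 0 40; 0.155 -0.802 0.35 0 0 0 40")

```text
time: 29.75
tool_pos: [0.5056, 0.2142, 0.0718]
ee_rot: [3.14, 0.001, 0.329]
wrist_force: [-0.3, -0.8, -2.4]
width: 0.0471
finger_force: 30.0
```

Call:
drive_tool(deltas="0 0 0.05 0 0 0 40; 0 0 0.1 0 0 0 40; 0 0 0.14 0 0 0 40; 0 0 0.14 0 0 0 40; 0 0 0.14 0 0 0 40")

```text
time: 30.25
tool_pos: [0.5058, 0.2159, 0.0597]
ee_rot: [3.141, -0.001, 0.33]
wrist_force: [-0.5, 0.1, -1.5]
width: 0.0465
finger_force: 30.0
```

Call:
drive_tool(deltas="0 0 0.02 0 0 0 40; 0 0 0.04 0 0 0 40; 0 0 0.06 0 0 0 40; 0 0 0.065 0 0 0 40; 0 0 0.065 0 0 0 40")

```text
time: 30.75
tool_pos: [0.5054, 0.216, 0.0527]
ee_rot: [3.141, 0.0, 0.33]
wrist_force: [0.9, -0.2, -0.1]
width: 0.0466
finger_force: 30.0
```

Call:
drive_tool(deltas="0 0 0.01 0 0 0 40; 0 0 0.01 0 0 0 40")

```text
time: 30.95
tool_pos: [0.5057, 0.216, 0.0523]
ee_rot: [3.141, -0.001, 0.33]
wrist_force: [-1.0, -1.5, 1.9]
width: 0.0471
finger_force: 30.0
```

Call:
drive_tool(deltas="0 0 0 0 0 0 94; 0 0 0 0 0 0 94; 0 0 0 0 0 0 94; 0 0 0 0 0 0 94; 0 0 0 0 0 0 94")

```text
time: 31.45
tool_pos: [0.5053, 0.216, 0.0515]
ee_rot: [3.142, 0.0, 0.33]
wrist_force: [-0.1, -0.1, 0.4]
width: 0.0835
finger_force: 0.0
```

Call:
drive_tool(deltas="0 0 -0.2 0 0 0 94; 0 0 -0.5 0 0 0 94; 0 0 -1 0 0 0 94; 0 0 -1 0 0 0 94")

```text
time: 31.85
tool_pos: [0.5095, 0.2173, 0.16]
ee_rot: [3.141, -0.015, 0.33]
wrist_force: [-0.1, -0.1, 0.9]
width: 0.0939
finger_force: 0.0
```

Call:
drive_tool(deltas="0 0.5 0 0 0 0 94; 0 0.9 0 0 0 0 94; 0 0.9 0 0 0 0 94")

```text
time: 32.15
tool_pos: [0.5357, 0.1269, 0.1514]
ee_rot: [3.139, 0.0, 0.325]
wrist_force: [-0.1, -0.1, 0.4]
width: 0.0937
finger_force: 0.0
```

Call:
drive_tool(deltas="0 0.5 0 0 0 0 94; 0 0.9 0 0 0 0 94; 0 0.9 0 0 0 0 94; 0 0.9 0 0 0 0 94")

```text
time: 32.55
tool_pos: [0.5636, 0.0458, 0.1512]
ee_rot: [-3.14, 0.0, 0.328]
wrist_force: [-0.1, 0.8, 0.1]
width: 0.0938
finger_force: 0.0
```

Run:
```python
from h import *
save(snapshot("side"),"c4.png")
for c in("top","side"): print(meas(c,"ball_large",(.606,.249),sph(.032,.073)), meas(c,"ball_small",(.5056,.216),sph(.024,.068)))
```

```text
(array([0.60774836, 0.27815634]), 0.06) (array([0.50388034, 0.19702967]), 0.07)
(array([0.60547833, 0.25066012]), 0.95) (array([0.50506522, 0.21686273]), 0.95)
```

View pics/c4.png

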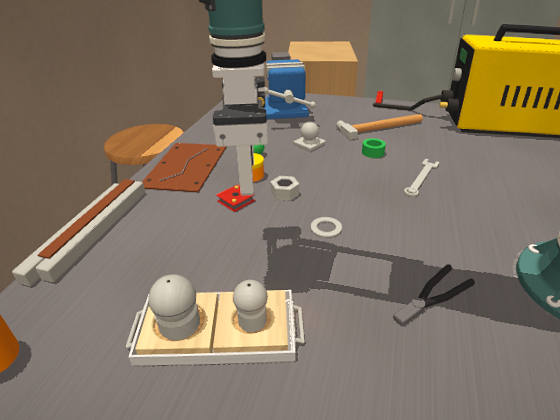

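Both balls rest on their collars, the large at (172,295) and the small at (250,298), and the look-alikes haven't moved. I'm handing the job in.

```bash
python3 -c "
from bench import robot
print(robot.close_job())"
```

```text
the job is handed in; nothing more can be done
None
```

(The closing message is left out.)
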